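# Open the access panel and throw the point-motor lever

## Robot

A 6-joint arm with a two-finger parallel gripper is mounted at the origin on the work surface. World frame = base frame: x ahead of the robot, y to its left, z up, the work surface at z = 0. Lengths are in mm, angles in rad, forces in N, time in s.
With the tool pointing down it reaches from about 350 to 975 mm from the base axis. Payload 7.1 kg.
Tool frame: the origin (TCP) lies midway between the tips of the shut fingers; the grasp point (between the pads) lies 19 mm behind it (ctrl.grip_depth is the distance from the TCP to the grasp point, in mm); z points along the fingers, y is the line along which they close (so a half turn about z gives the same grasp; the last joint's range is limited). The gripper opens to 88 mm and grips with 3 to 60 N. Pads are 20 mm wide; open, the fingers measure 115 mm over their backs; the gripper's body (75 mm by 178 mm) begins 61 mm behind the grasp point.
Start: joints at [-1.281, 0.423, 1.63, -0, 1.089, -0.019], TCP at [189.965, -595.414, 222.675] pointing down, gripper open.
Joint ranges: [-3, 3], [-0.9, 2.11], [0.09, 2.58], [-1.31, 4.45], [0.11, 2.69], [-2.54, 2.54]. Speed limits (rad/s): [2.39, 2.39, 3.01, 3.14, 3.14, 3.14].

## Interface

Orientations are given as a rotation vector (axis times angle).
In Python, from workcell import ctrl, cams gives the robot as it stands.
- The arm moves only by the tool move_arm, never from a script. Its argument "steps" is a list of rows, each a list of 3 entries, a list of its own where there are three numbers: the shift along the tool's x, y, z in units of 25 mm (1.0 is 25 mm), then the turn about the tool's z in units of 5 degrees (1.0 is 5 degrees), then the closure, from 0 (fully open) to 1 (shut). A call has 1 to 20 rows; each row shifts and turns the commanded pose from where the row before left it, along the tool's axes as they then stand; what a row does not reach is not made up. A row lasts 1/12 s, in which the tool goes at most 41.7 mm and 7.16 degrees, less where a joint would pass 70% of its speed; a pose out of reach is approached as far as the arm can. A call is refused whole if a number of a shift passes 1 or a number of a turn 1, either way. A call with a gripper value outside its range is refused whole. The fingers move at their own pace and stop on an object; the grip force is fixed at half the most. Time passes only in rows, so rows that do not move let the fingers close. It gives the time, the measured TCP pose, the force, the opening and the grip force at its end, in the units of the state.
- ctrl.get_obs(): the state, without advancing time (a new reading comes with each control period).
- cams.get_image(name): name is "side" or "top" or "wrist"; returns a dict with "image" (420x560x3 uint8, red, green, blue), "camera_matrix" (3x3 intrinsics, pixels), "xyz" and "rotation" of the camera in the world; the wrist camera has in their place "mount" (4x4, takes a point from camera to tool coordinates, whose origin is the TCP and whose axes are the flange's). Camera axes: x right, y down, z forward; pixel columns grow to the right and rows downward; lengths in mm; the calibration is good to about 2 mm. A picture is of the moment at which its call begins: read the wrist's pose just before it. There is no depth.
- ctrl.close_job(): hands the job in; it is judged then, once.
Trained networks look in the newest picture that a camera, given by its name, has taken for a name from the list of things; names that differ only in an ending like _2 or _b are one class to them, and where a whole thing is asked for, a point or a joint stands for the part that bears it (a point fixed in the world has none). Each returns a list of dicts, best first, with "p" (0 to 1); they miss things now and then, are a little off and sometimes report something else, mostly with a low value. They report only what shows in the picture. A call takes as long as a camera call. They do not tell look-alikes from the thing itself.
- cams.boxes_of(camera, thing): "rect" ([centre column, centre row, width, height] in pixels, round what is visible of it).
- cams.cut_out(camera, thing): "pixels" (420x560 bool, what is visible of it) and "rect" ([centre column, centre row, width, height] in pixels, round what is visible of it).
The state is a dict: "t": time; "qpos": joint angles; "qvel": joint speeds; "joint_torque": joint torques, N m; "ee_pos": TCP position; "orientation": TCP orientation; "ft_force": force on the tool from outside, world axes, zero at the start; "moment": the same for the moment, N m; "width": finger opening in mm; "grasp_force": force on a finger pad.
Only numpy, scipy, OpenCV 4.12 (cv2) and the standard library are available. Lean on these libraries where they do the work, as an engineer would, in place of code of your own. Each camera call takes 0.05 s, during which the arm holds its last target. There are 200 camera calls.

## Task

The points on the model railway need switching by hand. Turn both brass turn buttons aside, lift the green access panel out of the wooden frame (its little hut is the handle) and lay it gently, hut up, flat in the middle of the cork pad; then throw the red-knobbed lever in the opened well all the way over to the green-marked end. Leave the turn buttons aside and do not disturb the trains or the other things on the table.

Things in the scene. Friction and masses are not known exactly. Their poses are not given: they have to be found in the camera images.
- module: fixed plywood box 170 (x) x 230 (y) x 70 mm tall, origin under its centre, left or right of the robot's centre line, yaw within 0.3 rad. Its top (z 70) has a recess 114 x 154 mm, 8 mm deep, where the panel lies flush on a ledge. Below: a well 98 (x) x 138 (y) mm, floor at z 8, with a point motor block 50 x 70 mm, top at z 26, in its middle; red stripe at its -y end, green at its +y end
- panel: loose green panel 110 (x) x 150 (y) x 8 mm, 0.18 to 0.35 kg, origin under its centre; in the frame it is aligned with the module, origin at module z 62 mm, 2 mm play. The hut on its middle is the grip: orange walls 24 mm wide (x), 50 mm long (y), 8 to 32 mm above the underside; red roof to 38 mm. It cannot be lifted while a button overlaps it
- button_left (a joint): turn button at the module's +y edge: flat brass arm 12 mm wide, 5 mm thick, reaching 30 mm from a vertical screw, 1.5 mm above the module's top. rad, counter-clockwise from above positive; 0: points to the module's -y, 14 mm over the panel; beyond 1.15 either way it is clear; stops at +-1.7. Turns either way with light friction (2 N at the pin), stays where left
- button_right (a joint): the same turn button at the module's -y edge; 0: the arm points to the module's +y, over the panel; counter-clockwise from above positive; beyond 1.15 either way it is clear; stops at +-1.7.
- pivot_left (a point): screw axis of the left button, at the top of its arm: module (0, 91, 76.5) mm; axes as the module's
- pivot_right (a point): screw axis of the right button, at the top of its arm: module (0, -91, 76.5) mm; axes as the module's
- tab_left (a point): top centre of the black upright thumb pin (10 mm diameter, 16 mm tall above the arm) on the left button, 22 mm from the screw axis; its top is at module z 92.5 mm
- tab_right (a point): the same for the right button
- lever (a joint): lever of the point motor in the well, hinge along the module's x at module (0, 0, 24) mm. 0: leans 0.6 rad to the module's -y (red mark); grows as pushed to +y; 1.2: its stop, leaning 0.6 rad to +y (green mark). Light friction (1 N at the knob), stays where left. Hidden under the panel until that is out
- lever_knob (a point): centre of the red ball (12 mm diameter) at the end of the lever, 30 mm from the hinge; at module z 49 mm, y -17 mm when the lever is at 0
- pad: fixed flat cork pad, 180 (x) x 210 (y) x 4 mm, origin under its centre; on the other side of the robot's centre line from the module, turned by up to 0.3 rad
- locomotive: black model steam locomotive, about 170 x 46 x 70 mm (long along its x), loose on the track strip at the left side of the table; origin under its centre
- caboose: red model brake van, 110 x 46 x 72 mm, loose on the track strip at the right side; origin under its centre
- coach: dark model coach with a white roof, 200 x 45 x 60 mm, loose on the track strip at the right side; origin under its centre
- paint_pot: small paint jar, 36 mm wide, 45 mm tall, loose, beyond the work; origin under its centre
- glue: small glue bottle, 38 mm wide, 100 mm tall, loose, beyond the work; origin under its centre
- screwdriver: screwdriver 150 mm long, lying loose beyond the work
- screw_tray: small blue open tray 60 x 50 x 22 mm, loose, between module and pad, nearer the robot; origin under its centre
There are look-alikes about, which are no part of the job. Of the things shaped like the panel, the green one is meant.

How it is judged (in metres and radians):
On the way, in this order (a step that is already met when the one before it is completed fails the run):
1. both turn buttons are turned aside, the panel still in its frame ((value of joint button_left above 1 rad or value of joint button_left below -1 rad) and (value of joint button_right above 1 rad or value of joint button_right below -1 rad) and z of panel in the frame of module below 0.072 m), for 0.1 s.
2. the panel is lifted out of the frame (z of panel in the frame of module above 0.085 m), for 0.1 s.
3. the panel lies flat on the cork pad, let go (horizontal distance between panel and pad below 0.05 m and height (world z) of panel below 0.012 m and angle between panel's own z axis and vertical below 0.1 rad and contact force between the fingers and panel below 0.1 N), for 0.3 s.
4. the lever is thrown over to the green end (value of joint lever above 1.05 rad), for 0.2 s.
At the end, for the whole second after the job is handed in: Both turn buttons stand more than 1.0 rad from pointing at the panel; the panel lies released and at rest, hut up (tilt under 0.1 rad), flat on the cork pad, its centre within 50 mm of the pad's centre; the lever is at more than 1.05 of its 1.2 rad (all of step 3 and (value of joint button_left above 1 rad or value of joint button_left below -1 rad) and (value of joint button_right above 1 rad or value of joint button_right below -1 rad) and linear speed of panel below 0.02 m/s and value of joint lever above 1.05 rad); the robot touches nothing.
It fails at once if the panel is dropped: it falls free, faster than 0.7 m/s (linear speed of panel above 0.7 m/s and contact force between the fingers and panel below 0.1 N).
It fails at once if a train or another loose thing on the table is moved by more than 20 mm (distance of any of locomotive, caboose, coach, paint_pot, glue, screwdriver, screw_tray from where it was at the start of the episode above 0.02 m).
It also fails if it takes over 64 s, if anything falls off the work surface, if the arm or the gripper's body presses on something with over 40 N, if the wrist force passes 120 N, or if a joint passes its speed limit or range.

## Working session

There is one attempt and no reset: what is moved stays moved. The work goes in short steps, Python scripts to look and compute and a tool call to move; the robot and the scene stay as the last step left them, time stands still between calls to the robot, and variables do not carry over. Pictures are saved under pics/ and viewed, at most 11 in all, crops included, and the job is handed in when it is done.

Besides the shell and the picture viewer there is one more tool, called after "Emit:" as a command line: name --argument value ..., lists and objects as JSON in quotes. move_arm: Moves the arm, as the interface text tells. Its arguments: {"type":"object","properties":{"steps":{"type":"array"}},"required":["steps"]}

```bash
mkdir -p pics; ls
cat > h.py <<'E'
import numpy as np,cv2
from workcell import ctrl,cams
from scipy.spatial.transform import Rotation as R
def shot(n,f=None):
    o=ctrl.get_obs(); d=cams.get_image(n)
    if f: cv2.imwrite('pics/'+f,cv2.cvtColor(d['image'],cv2.COLOR_RGB2BGR))
    K=np.array(d['camera_matrix'])
    if n=='wrist':
        T=np.eye(4);T[:3,:3]=R.from_rotvec(o['orientation']).as_matrix();T[:3,3]=o['ee_pos']
        T=T@np.array(d['mount']);Rc,c=T[:3,:3],T[:3,3]
    else: Rc,c=np.array(d['rotation']),np.array(d['xyz'])
    return d['image'],K,Rc,c
def toz(px,z,K,Rc,c):
    px=np.atleast_2d(px).astype(float);r=(Rc@np.linalg.inv(K)@np.c_[px,np.ones(len(px))].T).T
    return c+r*((z-c[2])/r[:,2])[:,None]
def proj(P,K,Rc,c):
    q=(K@(Rc.T@(np.atleast_2d(P)-c).T)).T
    return q[:,:2]/q[:,2:]
E
python3 - <<'E'
from h import *
o=ctrl.get_obs();print(o)
for n in ['top','side']:
    im,K,Rc,c=shot(n,n+'0.png')
    print(n,K.tolist(),Rc.round(3).tolist(),c)
    for t in ['module','panel','pad','button_left','tab_left','tab_right','screw_tray']:
        print(t,[(round(b['p'],2),np.round(b['rect']).tolist(), toz(b['rect'][:2],92 if 'tab' in t else 70,K,Rc,c)[0].round().tolist()) for b in cams.boxes_of(n,t)][:4])
E
```

```text
pics
{'t': 0.0, 'qpos': array([-1.28098061e+00,  4.23858754e-01,  1.63070109e+00, -2.75624183e-05,
        1.08857488e+00, -1.90280728e-02]), 'qvel': array([ 6.25159189e-05,  1.24102238e-03, -7.42145250e-04, -9.55027601e-04,
       -1.10991505e-03, -9.69928937e-04]), 'joint_torque': array([ 5.43505357e-04, -5.44619751e+01, -2.73663604e+01,  6.44770707e-02,
        2.28203548e-02, -1.40286047e-04]), 'ee_pos': array([ 189.8137747 , -594.89132659,  221.88615028]), 'orientation': array([-3.10270000e+00, -4.82990264e-01,  3.64773846e-04]), 'ft_force': array([-0.66297411, -1.31357072, -0.02443952]), 'moment': array([-0.03358878, -0.02071613, -0.007782  ]), 'grasp_force': 0.0, 'width': 87.68605199535698}
top [[500.4342233959043, 0.0, 274.7047042626498], [0.0, 500.4342233959043, 216.5746234974174], [0.0, 0.0, 1.0]] [-2.136, 2.105, -0.201] [ 250.9896865     2.38860035 1438.64138484]Traceback (most recent call last):
  File "<stdin>", line 7, in <module>
  File "h.py", line 15, in toz
    return c+r*((z-c[2])/r[:,2])[:,None]
                         ~^^^^^
IndexError: too many indices for array: array is 1-dimensional, but 2 were indexed
```

```bash
sed -i "s/Rc,c=np.array(d\['rotation'\])/Rc,c=R.from_rotvec(d['rotation']).as_matrix()/" h.py
python3 - <<'E'
from h import *
for n in ['top','side']:
    im,K,Rc,c=shot(n,n+'0.png')
    for t in ['module','panel','pad','button_left','tab_left','tab_right','screw_tray']:
        print(t,[(round(b['p'],2),np.round(b['rect']).tolist(), toz(b['rect'][:2],92 if 'tab' in t else 70,K,Rc,c)[0].round().tolist()) for b in cams.boxes_of(n,t)][:4])
E
```

```text
module [(0.95, [204.0, 215.0, 86.0, 69.0], [516.0, 204.0, 70.0])]
panel [(0.82, [217.0, 295.0, 64.0, 63.0], [296.0, 160.0, 70.0]), (0.71, [363.0, 315.0, 60.0, 59.0], [248.0, -234.0, 70.0]), (0.6, [201.0, 213.0, 57.0, 40.0], [520.0, 213.0, 70.0]), (0.21, [205.0, 215.0, 86.0, 68.0], [515.0, 201.0, 70.0])]
pad [(0.79, [350.0, 233.0, 79.0, 63.0], [471.0, -201.0, 70.0]), (0.16, [332.0, 123.0, 14.0, 19.0], [792.0, -154.0, 70.0])]
button_left [(0.39, [173.0, 213.0, 11.0, 2.0], [521.0, 290.0, 70.0]), (0.37, [330.0, 125.0, 15.0, 19.0], [786.0, -149.0, 70.0])]
tab_left [(0.47, [276.0, 265.0, 23.0, 24.0], [377.0, 1.0, 92.0]), (0.38, [172.0, 213.0, 10.0, 2.0], [515.0, 288.0, 92.0])]
tab_right [(0.44, [232.0, 213.0, 13.0, 5.0], [519.0, 125.0, 92.0])]
screw_tray [(0.74, [279.0, 265.0, 23.0, 28.0], [379.0, -6.0, 70.0])]
module [(0.73, [252.0, 296.0, 89.0, 98.0], [517.0, 252.0, 70.0])]
panel [(0.97, [384.0, 204.0, 60.0, 36.0], [238.0, -143.0, 70.0]), (0.72, [254.0, 284.0, 59.0, 52.0], [522.0, 218.0, 70.0]), (0.6, [349.0, 302.0, 76.0, 52.0], [303.0, 233.0, 70.0]), (0.41, [188.0, 185.0, 15.0, 31.0], [787.0, -132.0, 70.0])]
pad [(0.71, [299.0, 203.0, 67.0, 48.0], [465.0, -105.0, 70.0])]
button_left [(0.58, [249.0, 304.0, 3.0, 15.0], [519.0, 279.0, 70.0])]
tab_left []
tab_right [(0.41, [259.0, 258.0, 9.0, 12.0], [523.0, 152.0, 92.0])]
screw_tray [(0.73, [322.0, 246.0, 25.0, 22.0], [382.0, 60.0, 70.0]), (0.16, [225.0, 378.0, 86.0, 50.0], [522.0, 473.0, 70.0])]
```

View pics/top0.png

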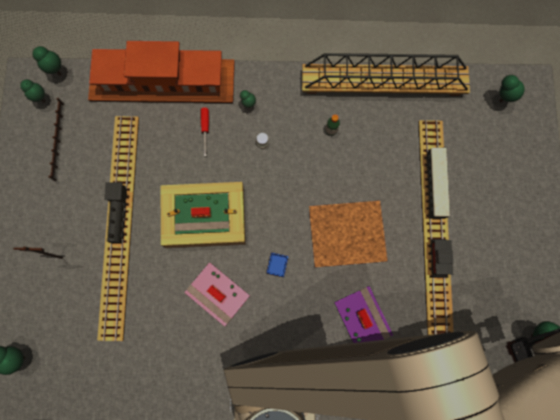

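View pics/side0.png

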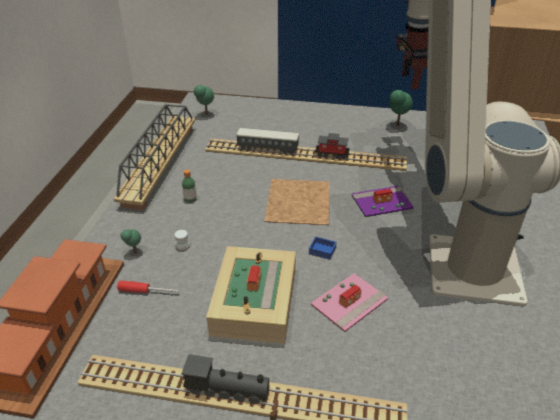

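Top view: the green panel sits in the yellow-topped module at about (203,213) px, with the pad at (348,233). The pink and purple panels are decoys. The side view agrees. I'll move above the module for a close wrist look.

Emit:
move_arm --steps '[[[0,0,-0.25],-1,0],[[0,0,-0.25],-1,0],[[0,0,-0.25],-1,0],[[0,0,-0.25],-1,0],[[0,0,-0.25],-1,0],[[0,0,-0.25],-1,0],[[0,0,-0.25],-1,0],[[0,0,-0.25],-1,0],[[0,0,-0.25],-1,0],[[0,0,-0.25],-1,0],[[0,0,-0.25],-1,0],[[0,0,-0.25],-1,0],[[0,0,-0.25],-1,0],[[0,0,-0.25],-1,0],[[0,0,0],-0.4,0]]'

```text
t: 2.15
ee_pos: [190.1, -596.0, 311.6]
orientation: [2.221, 2.219, -0.002]
ft_force: [-0.7, -0.1, 0.2]
width: 88.0
grasp_force: 0.0
```

Emit:
move_arm --steps '[[[1,0.4,0],0,0],[[1,0.4,0],0,0],[[1,0.4,0],0,0],[[1,0.4,0],0,0],[[1,0.4,0],0,0],[[1,0.4,0],0,0],[[1,0.4,0],0,0],[[1,0.4,0],0,0],[[1,0.4,0],0,0],[[1,0.4,0],0,0],[[1,0.4,0],0,0],[[1,0.4,0],0,0],[[1,0.4,0],0,0],[[1,0.4,0],0,0],[[1,0.4,0],0,0],[[1,0.4,0],0,0],[[1,0.4,0],0,0],[[1,0.4,0],0,0],[[1,0.4,0],0,0],[[1,0.4,0],0,0]]'

```text
t: 3.82
ee_pos: [392.9, -95.2, 310.4]
orientation: [2.227, 2.215, 0.001]
ft_force: [1.3, 0.1, 0.5]
width: 88.0
grasp_force: 0.0
```

Emit:
move_arm --steps '[[[1,0.4,0],0,0],[[1,0.4,0],0,0],[[1,0.4,0],0,0],[[1,0.4,0],0,0],[[1,0.4,0],0,0],[[1,0.4,0],0,0],[[1,0.4,0],0,0],[[1,0.4,0],0,0],[[1,0.4,0],0,0],[[1,0.4,0],0,0],[[0,0,0],0,0],[[0,0,0],0,0]]'

```text
t: 4.82
ee_pos: [494.0, 153.8, 309.9]
orientation: [-2.225, -2.218, 0.001]
ft_force: [-0.2, -0.8, -0.6]
width: 87.8
grasp_force: 0.0
```

Run:
```python
from h import *
o=ctrl.get_obs();print(o['t'],o['ee_pos'],R.from_rotvec(o['orientation']).as_matrix().round(3).tolist(),o['qpos'])
im,K,Rc,c=shot('wrist','w1.png'); print(K[0,0],c,Rc.round(2).tolist())
for t in ['module','panel','button_left','tab_left','tab_right']:
    print(t,[(round(b['p'],2),np.round(b['rect'],1).tolist(), toz(b['rect'][:2],84 if 'tab' in t else 70,K,Rc,c)[0].round(1).tolist()) for b in cams.boxes_of('wrist',t)][:4])
```

```text
4.8167 [494.02137457 153.82495998 309.93953764] [[0.003, 1.0, -0.0], [1.0, -0.003, -0.0], [-0.0, -0.0, -1.0]] [ 2.78929994e-01  1.67073196e-01  1.77483899e+00 -1.30913136e-04
  1.20015101e+00  2.82170935e-01]
296.53351136549725 [493.42582433 219.60471705 472.43812264] [[1.0, -0.0, -0.0], [-0.0, -0.97, -0.25], [-0.0, 0.25, -0.97]]
module [(0.88, [302.1, 128.0, 140.5, 182.9], [519.6, 218.3, 70.0]), (0.33, [301.1, 131.2, 91.3, 122.7], [518.3, 214.2, 70.0])]
panel [(0.88, [301.0, 132.2, 90.4, 118.9], [518.2, 212.9, 70.0]), (0.66, [271.9, 336.8, 99.8, 48.2], [476.2, -102.1, 70.0]), (0.64, [161.8, 156.9, 109.6, 119.9], [330.9, 181.0, 70.0])]
button_left [(0.79, [304.4, 70.8, 17.2, 34.1], [521.5, 288.1, 70.0])]
tab_left [(0.52, [303.1, 67.5, 21.4, 34.9], [518.9, 289.5, 84.0])]
tab_right [(0.62, [306.4, 194.0, 9.1, 27.4], [525.6, 132.4, 84.0])]
```

View pics/w1.png

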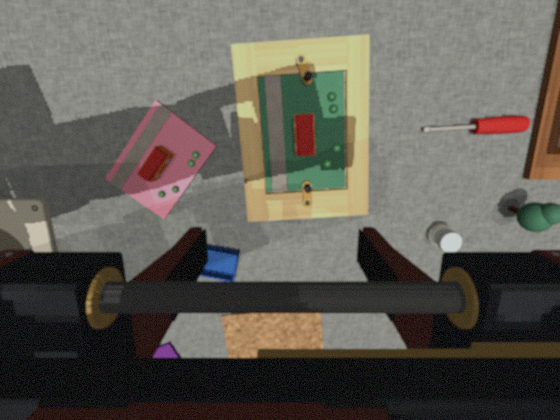

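Run:
```python
from h import *
def rect(px,z,cam):
    P=toz(px,z,*cam)[:,:2]; r=cv2.minAreaRect(P.astype(np.float32));b=cv2.boxPoints(r); 
    return np.round(r[0],1),np.round(r[1],1),r[2]
im,*cam=shot('wrist')
for t,z in [('module',70),('panel',70)]:
    for m in cams.cut_out('wrist',t)[:2]:
        ys,xs=np.nonzero(m['pixels']); print(t,m['p'],len(xs),rect(np.c_[xs,ys],z,cam))
# colour-based
hsv=cv2.cvtColor(im,cv2.COLOR_RGB2HSV)
print('tl',hsv[50,250],hsv[205,330],'green',hsv[100,315],'roof',hsv[130,305])
for nm,lo,hi,z,roi in [('yellow',(18,60,80),(35,255,255),70,(25,228,225,380)),('green',(60,80,30),(90,255,255),70,(60,200,250,355)),('roof',(0,150,60),(8,255,255),100,(100,160,285,325))]:
    a,b,c_,d=roi; m=np.zeros(im.shape[:2],np.uint8); m[a:b,c_:d]=cv2.inRange(hsv,lo,hi)[a:b,c_:d]
    n,l,s,_=cv2.connectedComponentsWithStats(m); k=1+np.argmax(s[1:,4]); ys,xs=np.nonzero(l==k)
    print(nm,len(xs),rect(np.c_[xs,ys],z,cam))
px=[(231,44),(370,34),(369,214),(247,221)]
print(toz(px,70,*cam).round(1).tolist())
print('screws',toz([(300,58),(307,203)],76,*cam).round(1).tolist(),'pins',toz([(308,78),(307,187)],88,*cam).round(1).tolist())
im,*cam=shot('top')
m=cams.cut_out('top','pad')[0]; ys,xs=np.nonzero(m['pixels']); print('pad',m['p'],rect(np.c_[xs,ys],4,cam))
cv2.imwrite('pics/w2.png',cv2.resize(cv2.cvtColor(shot('wrist')[0],cv2.COLOR_RGB2BGR)[25:230,220:390],None,fx=3.5,fy=2.9,interpolation=2))
```

```text
module 0.9 14195 (array([520.5, 209.1]), array([174. , 232.8]), 3.4027936458587646)
panel 0.74 253 (array([ 303.8, -128.1]), array([37.6, 26.5]), 6.727603435516357)
panel 0.68 6857 (array([327. , 173.4]), array([131.2,  96.7]), 52.22576141357422)
tl [ 27  76 198] [ 24  86 195] green [ 71 104  83] roof [  3 191 120]
yellow 13552 (array([521.5, 209.5]), array([171.2, 231.3]), 3.534358501434326)
green 5454 (array([535.3, 211.6]), array([ 78.1, 147.4]), 3.6806280612945557)
roof 676 (array([520.3, 210.5]), array([22.6, 49. ]), 3.5840325355529785)
[[430.8, 317.7, 70.0], [601.7, 327.8, 70.0], [615.6, 97.8, 70.0], [442.5, 88.5, 70.0]]
screws [[515.8, 300.1, 76.0], [527.1, 116.0, 76.0]] pins [[525.0, 275.3, 88.0], [525.7, 140.9, 88.0]]
pad 0.59 (array([ 481.6, -202.7]), array([180.7, 212.9]), 6.027268409729004)
```

View pics/w2.png

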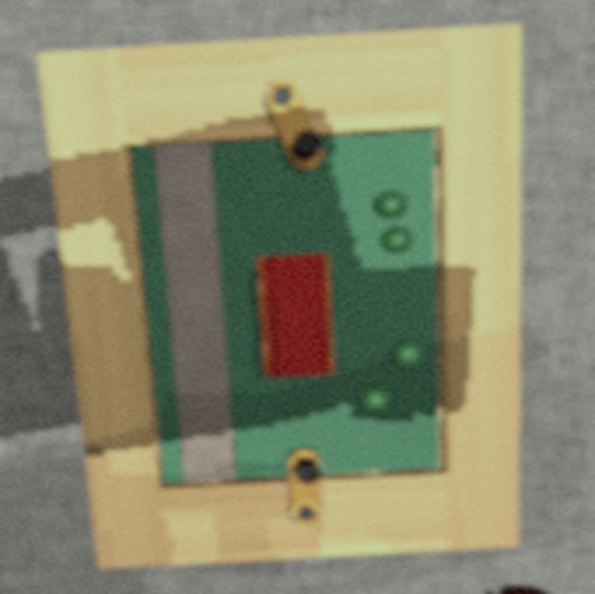

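Crop: left screw at ~(282,95), pin at (307,147), so the left button sits about +0.3 rad. Right pin at (305,468), button near 0. The module is at about (521,210) with yaw +0.061. Next I'll go down over the left pin.

Emit:
move_arm --steps '[[[0,0,0],-0.7,0.4],[[1,0.3,0.5],0,0.4],[[1,0.3,0.5],0,0.4],[[1,0.3,0.5],0,0.4],[[1,0.3,0.5],0,0.4],[[0.96,0.28,0.5],0,0.4],[[0,0,1],0,0.4],[[0,0,1],0,0.4],[[0,0,1],0,0.4],[[0,0,1],0,0.4],[[0,0,1],0,0.4],[[0,0,0.6],0,0.4],[[0,0,0],0,0.4],[[0,0,0],0,0.4]]'

```text
t: 6.58
ee_pos: [523.6, 278.6, 107.1]
orientation: [-2.158, -2.282, 0.003]
ft_force: [1.2, -0.5, 0.6]
width: 52.8
grasp_force: 0.0
```

Run:
```python
from h import *
im,K,Rc,c=shot('wrist','w3.png')
o=ctrl.get_obs();print(o['t'],o['ee_pos'],R.from_rotvec(o['orientation']).as_matrix().round(3).tolist())
print(proj([[515.5,300.8,76.5],[523.5,280,92.5],[o['ee_pos'][0],o['ee_pos'][1],92.5]],K,Rc,c).round())
```

```text
6.6333 [524.43357968 279.02979033 108.19910849] [[-0.056, 0.998, 0.0], [0.998, 0.056, 0.0], [0.0, 0.0, -1.0]]
[[273. 194.]
 [283. 232.]
 [285. 234.]]
```

View pics/w3.png

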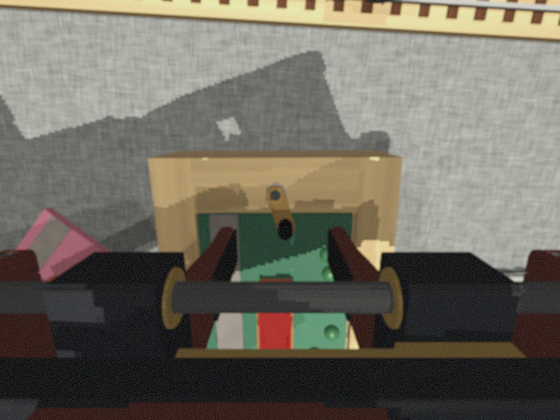

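The wrist view has the pin at (286,228), between the fingers and about 2 mm from the prediction. I'll descend and grip it.

Emit:
move_arm --steps '[[[0.1,0,0.6],0,0.4],[[0,0,0.5],0,0.4],[[0,0,0],0,1],[[0,0,0],0,1],[[0,0,0],0,1],[[0,0,0],0,1],[[0,0,0],0,1],[[0,0,0],0,1],[[0,0,0],0,1]]'

```text
t: 7.38
ee_pos: [524.5, 281.4, 80.6]
orientation: [2.158, 2.282, 0.002]
ft_force: [4.5, -3.4, 0.9]
width: 9.3
grasp_force: 9.0
```

Emit:
move_arm --steps '[[[0.05,0.11,0],0,1],[[0.05,0.1,0],0,1],[[0.09,0.1,0],0,1],[[0.09,0.09,0],0,1],[[0.11,0.07,0],0,1],[[0.12,0.06,0],0,1],[[0.1,0.03,0],0,1],[[0.11,0.02,0],0,1],[[0,0,0],0,1],[[0,0,0],0,1],[[0,0,0],0,1]]'

```text
t: 8.3
ee_pos: [538.2, 299.5, 80.6]
orientation: [2.157, 2.282, 0.0]
ft_force: [2.4, -4.4, 2.6]
width: 9.0
grasp_force: 30.0
```

Emit:
move_arm --steps '[[[0,0,0],0,0.4],[[0,0,0],0,0.4],[[0,0,0],0,0.4],[[0,0,0],0,0.4],[[0,0,-0.8],0,0.4],[[0,0,-0.8],0,0.4],[[0,0,-0.8],0,0.4],[[-0.9,-0.12,0],0,0.4],[[-0.9,-0.12,0],0,0.4],[[-0.9,-0.12,0],0,0.4],[[-0.9,-0.12,0],0,0.4],[[-0.9,-0.13,0],0,0.4],[[-0.9,-0.13,0],0,0.4],[[-0.88,-0.13,0],0,0.4],[[0,0,0.3],0,0.4],[[0,0,0],0,0.4],[[0,0,0],0,0.4]]'

```text
t: 9.72
ee_pos: [524.2, 142.6, 132.3]
orientation: [-2.159, -2.282, 0.001]
ft_force: [0.7, -0.2, 0.5]
width: 52.5
grasp_force: 0.0
```

Run:
```python
from h import *
im,K,Rc,c=shot('wrist','w4.png')
o=ctrl.get_obs();print(o['t'],o['ee_pos'])
print(proj([[526.5,119.2,76.5],[525.7,141.4,92.5],[516.3,301.2,76.5],[538,299.5,92.5]],K,Rc,c).round())
```

```text
9.7667 [524.4669784  142.93908837 132.49358049]
[[285. 244.]
 [285. 224.]
 [285. -24.]
 [322. -31.]]
```

View pics/w4.png

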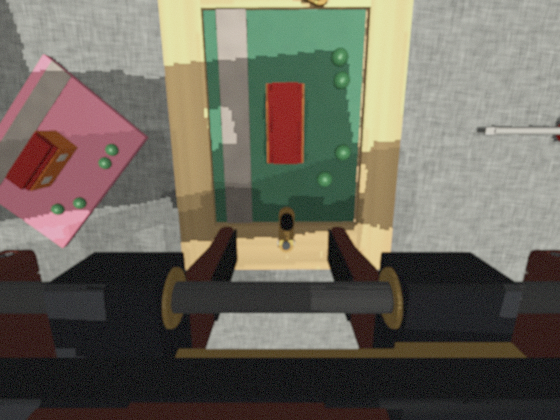

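The right pin is at ~(287,222) with its screw at (286,246), as predicted. The left button arm is at the top edge, turned aside. Descend and grip.

Emit:
move_arm --steps '[[[-0.04,0.04,0.8],0,0.4],[[0,0,0.7],0,0.4],[[0,0,0.6],0,0.4],[[0,0,0],0,1],[[0,0,0],0,1],[[0,0,0],0,1],[[0,0,0],0,1],[[0,0,0],0,1],[[0,0,0],0,1],[[0,0,0],0,1]]'

```text
t: 10.6
ee_pos: [526.3, 141.5, 80.9]
orientation: [2.158, 2.282, 0.003]
ft_force: [2.9, 2.1, -0.5]
width: 9.7
grasp_force: 9.3
```

Emit:
move_arm --steps '[[[-0.02,0.13,0],0,1],[[-0.03,0.13,0],0,1],[[-0.06,0.12,0],0,1],[[-0.07,0.11,0],0,1],[[-0.09,0.09,0],0,1],[[-0.1,0.09,0],0,1],[[-0.09,0.05,0],0,1],[[-0.1,0.05,0],0,1],[[-0.1,0.03,0],0,1],[[-0.11,0.02,0],0,1],[[0,0,0],0,1],[[0,0,0],0,1],[[0,0,0],0,1]]'

```text
t: 11.68
ee_pos: [548.8, 123.8, 80.7]
orientation: [2.158, 2.281, 0.005]
ft_force: [2.9, 4.2, -1.9]
width: 8.8
grasp_force: 30.0
```

Emit:
move_arm --steps '[[[0,0,0],0,0.4],[[0,0,0],0,0.4],[[0,0,0],0,0.4],[[0,0,0],0,0.4],[[0,0,-0.8],0,0],[[0,0,-0.8],0,0],[[0,0,-0.8],0,0],[[0.88,-0.23,0],0,0],[[0.88,-0.23,0],0,0],[[0.88,-0.23,0],0,0],[[0.88,-0.23,0],0,0],[[0,0,0],0,0],[[0,0,0],0,0]]'

```text
t: 12.77
ee_pos: [518.7, 210.2, 140.1]
orientation: [2.156, 2.285, -0.001]
ft_force: [0.7, 0.0, -0.3]
width: 87.5
grasp_force: 0.0
```

Run:
```python
from h import *
im,K,Rc,c=shot('wrist','w5.png')
o=ctrl.get_obs();print(o['t'],o['ee_pos'])
hsv=cv2.cvtColor(im,cv2.COLOR_RGB2HSV);m=cv2.inRange(hsv,(0,150,60),(6,255,255))
n,l,s,ct=cv2.connectedComponentsWithStats(m)
for k in range(1,n):
    if s[k,4]>300: print(s[k],ct[k].round(),toz(ct[k],100,K,Rc,c)[0].round(1))
print(proj([[520.8,210.3,100]],K,Rc,c))
im,*cam=shot('top','t2.png')
print(proj([[516.3,301.2,76.5],[526.5,119,76.5]],*cam))
cv2.imwrite('pics/t2c.png',cv2.resize(cv2.cvtColor(im,cv2.COLOR_RGB2BGR)[175:255,150:400],None,fx=3.2,fy=3.2,interpolation=2))
```

```text
12.8167 [518.91519097 209.5033012  140.07753442]
[ 272  186   31   69 1537] [287. 219.] [521.3 212.7 100. ]
[538 190  22  22 316] [551. 201.] [705.8 236.8 100. ]
[ 33 205  46  47 928] [ 55. 230.] [354.  194.2 100. ]
[[286.38594698 221.78072891]]
[[168.55903247 213.93415855]
 [234.30739164 211.28169041]]
```

View pics/w5.png

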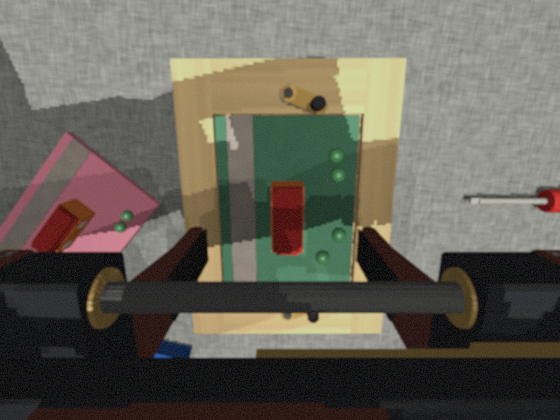

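Run:
```python
from h import *
im,K,Rc,c=shot('wrist')
yw=.06;Rm=np.array([[np.cos(yw),-np.sin(yw)],[np.sin(yw),np.cos(yw)]])
for nm,s,y in (('L',1,91),('R',-1,-91)):
    pv=np.array([521,210])+Rm@[0,y]; print(nm,'screw',proj([[*pv,76.5]],K,Rc,c).round(1))
    for th in (1,1.15,1.3,1.45):
        p=pv+Rm@[22*np.sin(th),-s*22*np.cos(th)]; print(th,proj([[*p,92.5]],K,Rc,c).round(1))
g=cv2.cvtColor(im,cv2.COLOR_RGB2GRAY)
for a,b,cc,d in((90,120,305,335),(300,330,302,330)):
    ys,xs=np.nonzero(g[a:b,cc:d]<45);print(xs.mean()+cc,ys.mean()+a,len(xs),xs.min()+cc,xs.max()+cc,ys.min()+a,ys.max()+a)
```

```text
L screw [[285.6  89.7]]
1 [[313.3 105.4]]
1.15 [[315.7 100.9]]
1.3 [[317.5  96. ]]
1.45 [[318.6  90.9]]
R screw [[285.7 312.4]]
1 [[308.9 311.4]]
1.15 [[310.8 314.5]]
1.3 [[312.1 317.9]]
1.45 [[312.8 321.4]]
316.359375 101.4921875 128 310 323 95 108
309.85 312.0 100 302 316 306 319
```

The left pin reads about 1.1–1.2 rad, which is marginal, and the right is similar. I'll nudge both further with shut fingers pushing outward.

Emit:
move_arm --steps '[[[0.86,0.3,0],0,1],[[0.86,0.3,0],0,1],[[0.85,0.3,0],0,1],[[0,0,0],0,1],[[0,0,0],0,1],[[0,0,0],0,1],[[0,0,0.8],0,1],[[0,0,0.8],0,1],[[0,0,0.7],0,1],[[0,0,0],0,1],[[0.12,0,0],0,1],[[0.12,0,0],0,1],[[0.12,0,0],0,1],[[0.12,0,0],0,1],[[0,0,0],0,1],[[0,0,0],0,1]]'

```text
t: 14.25
ee_pos: [539.3, 287.5, 84.4]
orientation: [2.157, 2.281, 0.006]
ft_force: [2.7, -2.7, 0.3]
width: 0.5
grasp_force: 1.4
```

Emit:
move_arm --steps '[[[0,0,-0.8],0,1],[[0,0,-0.8],0,1],[[0,0,-0.7],0,1],[[-0.94,0,0],0,1],[[-0.94,0,0],0,1],[[-0.94,0,0],0,1],[[-0.94,0,0],0,1],[[-0.94,0,0],0,1],[[-0.94,0,0],0,1],[[0,0,0],0,1],[[0,0,0.8],0,1],[[0,0,0.8],0,1],[[0,0,0.7],0,1],[[0,0,0],0,1],[[-0.11,0,0],0,1],[[-0.11,0,0],0,1],[[-0.11,0,0],0,1],[[-0.11,0,0],0,1],[[0,0,0],0,1],[[0,0,0],0,1]]'

```text
t: 15.92
ee_pos: [546.5, 135.2, 83.6]
orientation: [2.158, 2.281, 0.002]
ft_force: [0.9, 2.3, 1.4]
width: 0.3
grasp_force: 0.9
```

Emit:
move_arm --steps '[[[0,0,-0.8],0,1],[[0,0,-0.8],0,1],[[0,0,-0.7],0,1],[[0.76,-0.2,0],0,0],[[0.76,-0.2,0],0,0],[[0.76,-0.2,0],0,0],[[0.76,-0.2,0],0,0],[[0,0,0],0,0],[[0,0,0],0,0]]'

```text
t: 16.67
ee_pos: [521.0, 210.2, 140.2]
orientation: [2.156, 2.285, -0.002]
ft_force: [0.1, 0.0, -0.4]
width: 37.0
grasp_force: 0.0
```

Run:
```python
from h import *
im,K,Rc,c=shot('wrist','w6.png')
o=ctrl.get_obs();print(o['t'],o['ee_pos'],o['width'])
hsv=cv2.cvtColor(im,cv2.COLOR_RGB2HSV);m=cv2.inRange(hsv,(0,150,60),(6,255,255))
m[:,:250]=0;m[:,330:]=0
n,l,s,ct=cv2.connectedComponentsWithStats(m);k=1+np.argmax(s[1:,4]);print(toz(ct[k],100,K,Rc,c))
cv2.imwrite('pics/w6c.png',cv2.resize(cv2.cvtColor(im,cv2.COLOR_RGB2BGR)[50:340,160:420],None,fx=2,fy=2,interpolation=2))
```

```text
16.7167 [521.26939461 209.61844984 140.14940757] 41.06029111048622
[[521.10154885 212.64524485 100.        ]]
```

View pics/w6c.png

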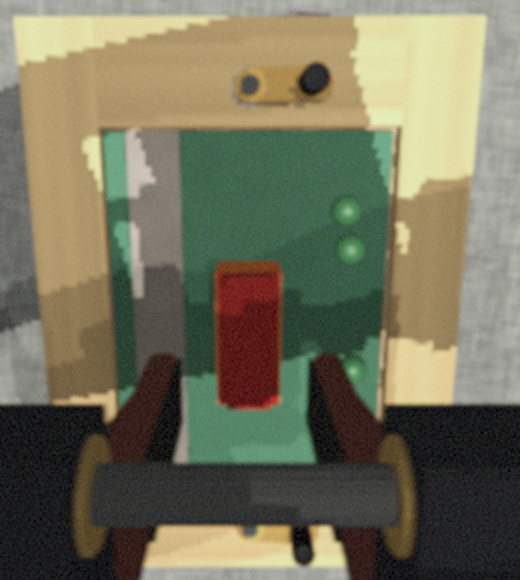

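Both buttons now stand about square to the panel: left pin (314,78) beside its screw (249,84), right likewise. The hut is centred, so grasp it.

Emit:
move_arm --steps '[[[0.05,0,0.8],0,0.4],[[0,0,0.8],0,0.4],[[0,0,0.6],0,0.4],[[0,0,0.4],0,0.4],[[0,0,0],0,0.4],[[0,0,0],0,1],[[0,0,0],0,1],[[0,0,0],0,1],[[0,0,0],0,1],[[0,0,0],0,1],[[0,0,0],0,1],[[0,0,0],0,1]]'

```text
t: 17.72
ee_pos: [522.0, 211.5, 76.0]
orientation: [2.158, 2.282, 0.002]
ft_force: [-0.8, -2.2, 6.0]
width: 23.9
grasp_force: 30.0
```

Emit:
move_arm --steps '[[[0,0,-0.1],0,1],[[0,0,-0.2],0,1],[[0,0,-0.2],0,1],[[0,0,-0.3],0,1],[[0,0,-0.4],0,1],[[0,0,-0.6],0,1],[[0,0,-0.6],0,1],[[0,0,-0.6],0,1],[[0,0,-0.6],0,1],[[0,0,-0.4],0,1],[[0,0,0],0,1]]'

```text
t: 18.63
ee_pos: [522.9, 211.9, 178.0]
orientation: [2.157, 2.281, 0.006]
ft_force: [1.1, 0.7, -2.1]
width: 23.5
grasp_force: 30.0
```

Run:
```python
from h import *
im,*cam=shot('top','t3.png')
o=ctrl.get_obs();print(o['t'],o['ee_pos'],o['width'],o['ft_force'],o['qpos'])
hsv=cv2.cvtColor(im,cv2.COLOR_RGB2HSV);m=cv2.inRange(hsv,(5,140,80),(20,255,255));m[:,:290]=0;m[:,400:]=0;m[:190]=0;m[285:]=0
m=cv2.morphologyEx(m,cv2.MORPH_OPEN,np.ones((3,3)))
n,l,s,ct=cv2.connectedComponentsWithStats(m);k=1+np.argmax(s[1:,4]);ys,xs=np.nonzero(l==k)
print(s[k],cv2.minAreaRect(toz(np.c_[xs,ys],4,*cam)[:,:2].astype(np.float32)))
cv2.imwrite('pics/t3c.png',cv2.resize(cv2.cvtColor(im,cv2.COLOR_RGB2BGR)[150:350,150:410],None,fx=3,fy=3,interpolation=2))
```

```text
18.6833 [522.17928917 211.5932054  176.55472493] 23.67365896909506 [-0.20930804 -0.39052807 -1.75646213] [3.63854494e-01 3.91304307e-01 1.80499707e+00 3.18399307e-05
 9.42656847e-01 3.08145400e-01]
[ 310  201   77   66 4315] ((481.33978271484375, -204.464111328125), (177.87281799316406, 207.3580322265625), 5.5167646408081055)
```

View pics/t3c.png

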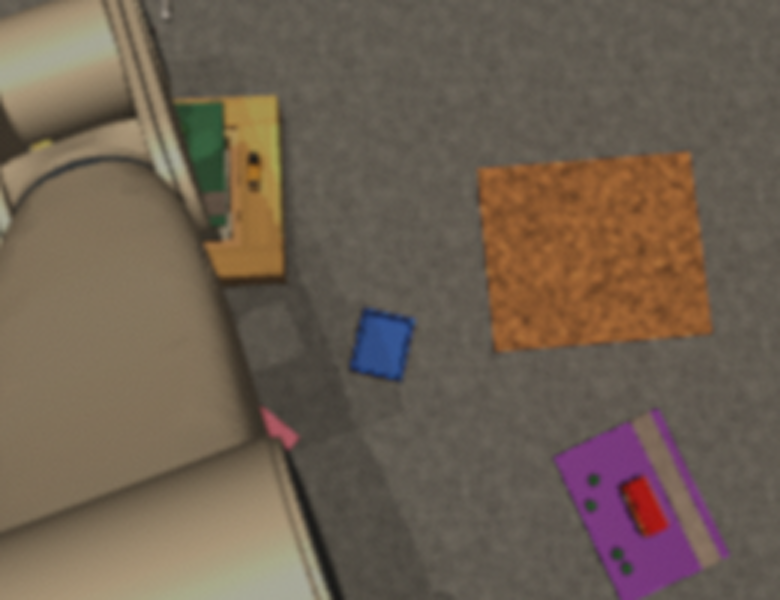

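The panel is lifted out cleanly. The pad centre is (481,-204). Carry it over.

Emit:
move_arm --steps '[[[-0.4,-0.14,0],0,1],[[-0.7,-0.14,0],0,1],[[-0.92,-0.14,0],0,1],[[-0.92,-0.14,0],0,1],[[-0.92,-0.14,0],0,1],[[-0.92,-0.14,0],0,1],[[-0.92,-0.14,0],0,1],[[-0.92,-0.14,0],0,1],[[-0.92,-0.14,0],0,1],[[-0.92,-0.14,0],0,1],[[-0.92,-0.14,0],0,1],[[-0.92,-0.14,0],0,1],[[-0.92,-0.14,0],0,1],[[-0.92,-0.14,0],0,1],[[-0.92,-0.14,0],0,1],[[-0.92,-0.14,0],0,1],[[-0.92,-0.14,0],0,1],[[-0.92,-0.14,0],0,1],[[-0.7,-0.11,0],0,1],[[0,0,0],0,1]]'

```text
t: 20.35
ee_pos: [477.5, -207.4, 174.2]
orientation: [-2.161, -2.279, 0.002]
ft_force: [-0.3, 0.8, -1.0]
width: 24.1
grasp_force: 30.0
```

Emit:
move_arm --steps '[[[0,0,0.5],0,1],[[0,0,0.8],0,1],[[0,0,0.8],0,1],[[0,0,0.8],0,1],[[0,0,0.8],0,1],[[0,0,0.8],0,1],[[0,0,0.6],0,1],[[0,0,0.4],0,1],[[0,0,0.2],0,1],[[0,0,0.1],0,1],[[0,0,0],0,1],[[0,0,0],0,1]]'

```text
t: 21.35
ee_pos: [479.3, -204.8, 30.7]
orientation: [2.158, 2.282, 0.001]
ft_force: [-0.5, -0.5, -0.6]
width: 24.1
grasp_force: 30.0
```

Emit:
move_arm --steps '[[[0,0,0.15],0,1],[[0,0,0.1],0,1],[[0,0,0.08],0,1],[[0,0,0.06],0,1],[[0,0,0.05],0,1],[[0,0,0],0,1],[[0,0,0],0,1]]'

```text
t: 21.93
ee_pos: [478.9, -204.7, 19.1]
orientation: [-2.159, -2.282, 0.0]
ft_force: [0.6, 0.3, -1.7]
width: 23.8
grasp_force: 30.0
```

Emit:
move_arm --steps '[[[0,0,0.04],0,1],[[0,0,0.04],0,1],[[0,0,0],0,1],[[0,0,0],0,1]]'

```text
t: 22.27
ee_pos: [479.0, -204.8, 17.9]
orientation: [2.159, 2.282, 0.0]
ft_force: [-2.1, 0.7, 8.6]
width: 24.0
grasp_force: 30.0
```

Contact (8.6 N). Release and retreat.

Emit:
move_arm --steps '[[[0,0,0],0,0.3],[[0,0,0],0,0.3],[[0,0,0],0,0.3],[[0,0,0],0,0.3],[[0,0,0],0,0.3],[[0,0,-0.4],0,0.3],[[0,0,-0.8],0,0.3],[[0,0,-0.8],0,0.3],[[0,0,-0.8],0,0.3],[[0,0,-0.8],0,0.3],[[0,0,-0.8],0,0.3],[[0,0,-0.8],0,0.3],[[0,0,-0.8],0,1]]'

```text
t: 23.35
ee_pos: [478.7, -204.6, 168.9]
orientation: [2.158, 2.282, 0.0]
ft_force: [-0.2, -0.0, -0.5]
width: 57.7
grasp_force: 0.0
```

Emit:
move_arm --steps '[[[0.6,0.16,0],0,1],[[0.96,0.17,0],0,1],[[0.96,0.17,0],0,1],[[0.96,0.17,0],0,1],[[0.96,0.17,0],0,1],[[0.96,0.17,0],0,1],[[0.96,0.17,0],0,1],[[0.96,0.17,0],0,1],[[0.96,0.17,0],0,1],[[0.96,0.17,0],0,1],[[0.96,0.17,0],0,1],[[0.96,0.17,0],0,1],[[0.96,0.17,0],0,1],[[0.96,0.17,0],0,1],[[0.96,0.17,0],0,1],[[0.9,0.14,0],0,1],[[0,0,0],0,1],[[0,0,0],0,1]]'

```text
t: 24.85
ee_pos: [524.8, 172.7, 167.6]
orientation: [2.156, 2.285, 0.0]
ft_force: [-0.3, -0.6, -0.1]
width: 0.6
grasp_force: 0.0
```

Run:
```python
from h import *
im,K,Rc,c=shot('wrist','w7.png')
o=ctrl.get_obs();print(o['t'],o['ee_pos'],o['width'])
print('knob',[(b['p'],np.round(b['rect']),toz(b['rect'][:2],49,K,Rc,c).round(1)) for b in cams.boxes_of('wrist','lever_knob')])
print('expected knob px',proj([[522.5,193.1,49]],K,Rc,c).round())
im,*cam=shot('top','t4.png')
m=cams.cut_out('top','panel')
for q in m[:4]:
    ys,xs=np.nonzero(q['pixels']);print('panel',q['p'],cv2.minAreaRect(toz(np.c_[xs,ys],12,*cam)[:,:2].astype(np.float32)))
a=cv2.cvtColor(shot('wrist')[0],cv2.COLOR_RGB2BGR)[0:300,130:430];b=cv2.resize(cv2.cvtColor(im,cv2.COLOR_RGB2BGR)[160:310,290:440],(300,300))
cv2.imwrite('pics/c7.png',np.hstack([a,b]))
```

```text
24.9 [524.57862069 171.8111901  167.42427501] 0.730220983803768
knob [(0.73, array([282., 169.,   9.,  23.]), array([[521.8, 199.7,  49. ]])), (0.64, array([282., 131., 221., 237.]), array([[519.8, 235. ,  49. ]]))]
expected knob px [[282. 176.]]
panel 0.97 ((478.53509521484375, -203.49826049804688), (110.32113647460938, 150.108642578125), 3.2407584190368652)
panel 0.92 ((240.4440155029297, -245.04824829101562), (151.3756866455078, 112.35150909423828), 25.46416664123535)
panel 0.74 ((481.6012878417969, -202.8447265625), (181.46311950683594, 208.15499877929688), 6.009333610534668)
```

View pics/c7.png

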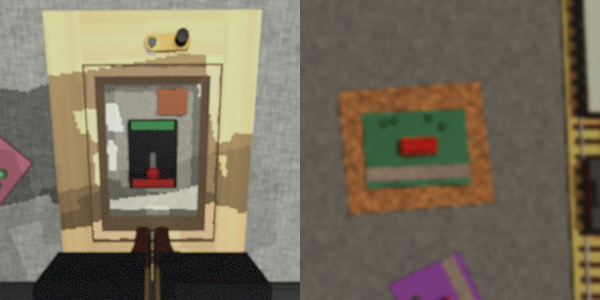

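The panel lies flat in the pad's middle (478.5,-203.5). The lever knob is visible at the red end, crop (152,174). Descend behind it and push towards green.

Emit:
move_arm --steps '[[[-0.12,-0.05,0.8],0,1],[[0,0,0.9],0,1],[[0,0,0.9],0,1],[[0,0,0.9],0,1],[[0,0,0.8],0,1],[[0,0,0.6],0,1],[[0,0,0],0,1],[[0.15,0,0],0,1],[[0.15,0,0],0,1],[[0.15,0,0],0,1],[[0.15,0,0],0,1],[[0.15,0,0],0,1],[[0.15,0,0],0,1],[[0.15,0,0],0,1],[[0.15,0,0],0,1],[[0.15,0,0],0,1],[[0.15,0,0],0,1],[[0,0,0],0,1],[[0,0,0],0,1]]'

```text
t: 26.68
ee_pos: [521.5, 206.7, 44.5]
orientation: [-2.158, -2.283, 0.0]
ft_force: [1.2, 0.1, 0.1]
width: 0.3
grasp_force: 0.0
```

Emit:
move_arm --steps '[[[0.08,0,0],0,1],[[0.08,0,0],0,1],[[0.06,0,0],0,1],[[0,0,0],0,1],[[0,0,0],0,1]]'

```text
t: 27.1
ee_pos: [521.3, 210.9, 44.5]
orientation: [2.158, 2.282, -0.002]
ft_force: [1.1, -7.2, 0.3]
width: 0.3
grasp_force: 3.2
```

Emit:
move_arm --steps '[[[0.04,0,0],0,1],[[0,0,0],0,1],[[0,0,0],0,1],[[-0.3,0,0],0,1],[[-0.3,0,0],0,1],[[0,0,-0.8],0,1],[[0,0,-0.9],0,1],[[0,0,-0.9],0,1],[[0,0,-0.9],0,1],[[0,0,-0.9],0,1],[[-0.5,0,-0.6],0,1],[[-0.5,0,0],0,1],[[0,0,0],0,1],[[0,0,0],0,1]]'

```text
t: 28.27
ee_pos: [523.1, 172.0, 168.8]
orientation: [-2.16, -2.28, 0.001]
ft_force: [0.2, -0.4, -0.9]
width: 0.7
grasp_force: 0.0
```

Run:
```python
from h import *
im,K,Rc,c=shot('wrist','w8.png')
print(ctrl.get_obs()['ee_pos'],[(b['p'],np.round(b['rect'])) for b in cams.boxes_of('wrist','lever_knob')])
for a in (0,.9,1.05,1.2):
    y=30*np.sin(a-.6);z=24+30*np.cos(a-.6);print(a,proj([[521.5-.06*y,210.1+y,z]],K,Rc,c).round(1))
cv2.imwrite('pics/c8.png',cv2.resize(cv2.cvtColor(im,cv2.COLOR_RGB2BGR)[0:260,150:410],None,fx=2.2,fy=2.2,interpolation=2))
```

```text
[522.90058579 172.33649221 168.45046929] [(0.66, array([283., 146.,   6.,  23.]))]
0 [[283.8 175. ]]
0.9 [[283.7 148. ]]
1.05 [[283.7 143.3]]
1.2 [[283.7 138.9]]
```

View pics/c8.png

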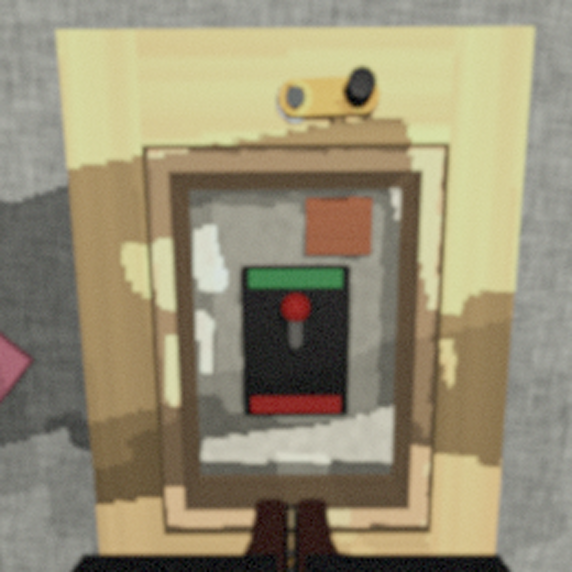

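The knob is at px (284,139), matching the green-end stop (predicted 138.9), and the push met the stop at 7 N. The robot is clear, so I'm handing in.

```bash
python3 -c "
from h import *
print(ctrl.close_job())"
```

```text
the job is handed in; nothing more can be done
None
```

I handed the job in at about 28 s of the 64 s allowed, but the judge returned no verdict: both buttons are turned aside, the green panel lies hut up in the middle of the cork pad, and the lever is against its green-end stop.

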